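# Turn the pipette carousel to the pipette that fits the tips

### The arm

A 7-joint arm with a two-finger parallel gripper is mounted at the origin on the work surface. World frame = base frame: x ahead of the robot, y to its left, z up, the work surface at z = 0. Lengths are in m, angles in rad, forces in N, time in s.
With the tool pointing down it reaches from about 0.425 to 0.925 m from the base axis. Payload 6.8 kg.
Tool frame: the origin (TCP) lies on the mounting face of the last link; the fingertips stand 173 mm ahead of it and the grasp point (between the pads) lies 155 mm ahead of it; z points along the fingers, y is the line along which they close (so a half turn about z gives the same grasp; the last joint's range is limited). The gripper opens to 85 mm and grips with 20 to 120 N. Pads are 22 mm wide; open, the fingers measure 114 mm over their backs; the gripper's body (76 mm by 85 mm) begins 54 mm behind the grasp point. The pads swing forward as they close: fully open they stand 13 mm farther back than shut.
Start: joints at [1.083, 0.477, 0.022, 1.555, -0.011, 1.109, -0.083], TCP at [0.25, -0.627, 0.405] pointing down, gripper open.
Joint ranges: [-2.96, 2.96], [-0.34, 2.1], [-1.41, 1.46], [0.24, 2.44], [-1.37, 4.51], [0.17, 1.92], [-2.96, 2.96]. Speed limits (rad/s): [2.39, 2.39, 3.14, 3.14, 3.14, 3.14, 3.14].

### API

Orientations are given as a rotation vector (axis times angle).
In Python, from bench import r gives the robot as it stands.
- The arm moves only by the tool carry_out, never from a script. Its argument "moves" is a list of rows, each a list of 5 numbers: the shift along the tool's x, y, z in m, then the turn about the tool's z in rad, then the finger opening in m, from 0 to 0.0854. In form: [[dx, dy, dz, roll, claw], ...]. A call has exactly 8 rows; each row is the pose to reach, as a shift and turn from the pose commanded when the call began, along the tool's axes at that moment; what a row does not reach only later rows make up. A row lasts 1/10 s, in which the tool goes at most 50 mm and 8.59 degrees, less where a joint would pass 70% of its speed; a pose out of reach is approached as far as the arm can. A call with a gripper value outside its range is refused whole. The fingers move at their own pace and stop on an object; "force" is the grip in N (left out, the last holds). Time passes only in rows, so rows that repeat a pose let the fingers close, or fill a call up. It gives the time, the measured TCP pose, the force, the opening and the grip force at its end, in the units of the state.
- r.get_obs(): the state, without advancing time (a new reading comes with each control period).
- r.grab_frame(name): name is "side" or "top" or "wrist"; returns the picture (400x640x3 uint8, red, green, blue); there is no depth.
- r.calibration(name): a dict with "fx", "fy", "cx", "cy" (pixels), "rvec" (rotation vector, rad) and "tvec" (3), from world to camera coordinates, as OpenCV has them. Camera axes: x right, y down, z forward; pixel columns grow to the right and rows downward; lengths in m; the calibration is good to about 2 mm. A picture is of the moment at which its call begins: read the wrist's pose just before it. calibration takes no time and is no camera call; for the wrist camera it gives the pose at the moment of the call.
- r.hand_in(): hands the job in; it is judged then, once.
The state is a dict: "clock": time; "joints": joint angles; "qvel": joint speeds; "tau": joint torques, N m; "tcp_pos": TCP position; "orientation": TCP orientation; "contact_force": force on the tool from outside, world axes, zero at the start; "moment": the same for the moment, N m; "grip_width": finger opening in m; "gripper_force": force on a finger pad.
Only numpy, scipy, OpenCV 4.12 (cv2) and the standard library are available. Lean on these libraries where they do the work, as an engineer would, in place of code of your own. Each camera call takes 0.05 s, during which the arm holds its last target. There are 200 camera calls.

### The job

One of the three tip boxes has been set out on the pale blue-green work mat. Gently push an arm of the pipette carousel round with a fingertip until the pipette whose push button has the same colour as those tips hangs squarely over the white index mark on the carousel's base, and leave it standing there. Push only on the white arms, never on the pipettes; lift or carry nothing, do not shove the stand, and leave everything else where it is.

Things in the scene. Friction and masses are not known exactly. Their poses are not given: they have to be found in the camera images.
- carousel: pipette carousel's stand, loose, 2.4 kg: round grey base 260 mm across, 22 mm high, with a 60 mm wide nose at its front reaching 190 mm from the axis, and an upright column 26 mm thick. Origin on the column's axis at bench level; its own -x axis points through the nose (front of the stand), z up. Stays put unless pushed with more than about 10 N.
- index_mark (a point): middle of the white index mark, a 45 x 16 mm stripe on the black top of the nose, 163 mm in front of the column's axis and 21 mm above the bench; it runs radially.
- wheel: white wheel, turns endlessly either way about the vertical column with about 0.12 N m, stays where left. Origin on the axis 238 mm above the bench, z up. Hub 52 mm across, top at 274 mm. Six arms at 0, 60, .. 300 deg from its own +x (ccw from above): bars 10 mm thick, 238 to 260 mm above the bench, out to 98 mm, then a cradle 40 mm wide, 32 mm long. Gaps open from above; cradle at 60 deg empty.
- pipette_blue: white hand pipette with a blue push button (25 mm disc on top), collar and band of that colour, hanging in the wheel's cradle at 180 deg, axis 118 mm from the wheel's; 257 mm long, handle 30 mm across. Origin at the nozzle's lower end, on its axis, 38 mm above the bench; button top 295 mm above it; z up, x away from the wheel's axis. It can lift out: not wanted.
- pipette_red: white hand pipette with a red push button (25 mm disc on top), collar and band of that colour, hanging in the wheel's cradle at 240 deg, axis 118 mm from the wheel's; 257 mm long, handle 30 mm across. Origin at the nozzle's lower end, on its axis, 38 mm above the bench; button top 295 mm above it; z up, x away from the wheel's axis. It can lift out: not wanted.
- pipette_yellow: white hand pipette with a yellow push button (25 mm disc on top), collar and band of that colour, hanging in the wheel's cradle at 120 deg, axis 118 mm from the wheel's; 257 mm long, handle 30 mm across. Origin at the nozzle's lower end, on its axis, 38 mm above the bench; button top 295 mm above it; z up, x away from the wheel's axis. It can lift out: not wanted.
- pipette_green: white hand pipette with a green push button (25 mm disc on top), collar and band of that colour, hanging in the wheel's cradle at 300 deg, axis 118 mm from the wheel's; 257 mm long, handle 30 mm across. Origin at the nozzle's lower end, on its axis, 38 mm above the bench; button top 295 mm above it; z up, x away from the wheel's axis. It can lift out: not wanted.
- pipette_grey: grey hand pipette with a black push button (25 mm disc on top), collar and band of that colour, hanging in the wheel's cradle at 0 deg, axis 118 mm from the wheel's; 257 mm long, handle 30 mm across. Origin at the nozzle's lower end, on its axis, 38 mm above the bench; button top 295 mm above it; z up, x away from the wheel's axis. It can lift out: not wanted.
- mat: pale blue-green work mat, 170 (x) x 210 (y) mm, paper thin, fixed on the bench; origin at its middle. Exactly one tip box stands about its middle; the other two stand more than 150 mm away.
- tips_blue: open tip box, blue rack full of blue tips in a clear box, 88 x 126 mm, 60 mm high; loose; origin at the middle of its underside.
- tips_red: open tip box, red rack full of red tips in a clear box, 88 x 126 mm, 60 mm high; loose; origin at the middle of its underside.
- tips_yellow: open tip box, yellow rack full of yellow tips in a clear box, 88 x 126 mm, 60 mm high; loose; origin at the middle of its underside.
- tub: tub with a teal lid, 98 mm across, 84 mm high, loose; origin at the middle of its underside.
- marker: white marker pen with a blue cap, 120 mm long, 16 mm thick, lying loose; origin on its underside.
- tube50: closed tube with a blue cap standing upright, 35 mm across, 111 mm high, loose; origin at the middle of its underside.
- reagent: amber bottle with a blue cap, 72 mm across, 150 mm high, loose; origin at the middle of its underside.
There are look-alikes about, which are no part of the job. What is shaped like the tips_blue but purple is not meant.

How it is judged:
At the end, for the whole second after the job is handed in: The pipette matching the tips on the mat hangs over the index mark (within 20 mm to either side of its centre line, about 10 degrees), wheel at rest, every pipette in its cradle (lifted under 10 mm); stand and other things moved under 20 mm, the mark under 25 mm (((horizontal distance between tips_blue and mat below 0.06 m and x of pipette_blue in the frame of carousel below -0.1 m and y of pipette_blue in the frame of carousel between -0.02 and 0.02 m) or (horizontal distance between tips_red and mat below 0.06 m and x of pipette_red in the frame of carousel below -0.1 m and y of pipette_red in the frame of carousel between -0.02 and 0.02 m) or (horizontal distance between tips_yellow and mat below 0.06 m and x of pipette_yellow in the frame of carousel below -0.1 m and y of pipette_yellow in the frame of carousel between -0.02 and 0.02 m)) and angular speed of wheel below 0.05 rad/s and distance of each of carousel, tips_blue, tips_red, tips_yellow, tub, marker, tube50, reagent from where it was at the start of the episode below 0.02 m and distance of index_mark from where it was at the start of the episode below 0.025 m and z of each of pipette_blue, pipette_red, pipette_yellow, pipette_green, pipette_grey in the frame of carousel below 0.048 m); the robot touches nothing.
It fails at once if the wheel is pushed or squeezed hard (more than 25 N) (contact force between wheel and anything else above 25 N).
It fails at once if a pipette is pushed on (more than 1 N) (contact force between any of pipette_blue, pipette_red, pipette_yellow, pipette_green, pipette_grey and anything else above 1 N).
It fails at once if a pipette is lifted 10 mm out of its cradle (z of any of pipette_blue, pipette_red, pipette_yellow, pipette_green, pipette_grey in the frame of carousel above 0.048 m).
It fails at once if the stand is shoved more than 20 mm (its mark 25 mm), lifted or tipped (distance of carousel from where it was at the start of the episode above 0.02 m or distance of index_mark from where it was at the start of the episode above 0.025 m or angle between carousel's own z axis and vertical above 0.08 rad).
It fails at once if a tip box, the tub, the marker, the tube or the bottle is moved more than 20 mm (distance of any of tips_blue, tips_red, tips_yellow, tub, marker, tube50, reagent from where it was at the start of the episode above 0.02 m).
It also fails if it takes over 54 s, if anything falls off the work surface, if the arm or the gripper's body presses on something with over 40 N, if the wrist force passes 120 N, or if a joint passes its speed limit or range.

## Working session

There is one attempt and no reset: what is moved stays moved. The work goes in short steps, Python scripts to look and compute and a tool call to move; the robot and the scene stay as the last step left them, time stands still between calls to the robot, and variables do not carry over. Pictures are saved under pics/ and viewed, at most 10 in all, crops included, and the job is handed in when it is done.

Besides the shell and the picture viewer there is one more tool, called after "Request:" as a command line: name --pt "numbers of a row" for each row, then --argument value for the rest. carry_out: Moves the arm, as the interface text tells. Its arguments: {"type":"object","properties":{"moves":{"type":"array","items":{"type":"array","items":{"type":"number"}}},"force":{"type":"number"}},"required":["moves"]}

```bash
mkdir -p pics; python3 - <<'E'
from bench import r
import cv2
for n in ("top","side"):
    cv2.imwrite(f"pics/{n}0.png",r.grab_frame(n)[:,:,::-1]); c=r.calibration(n); print(n,c)
o=r.get_obs(); print(o)
E
```

```text
top {'fx': 452.9381071858944, 'fy': 452.9381071858944, 'cx': 312.2190197421101, 'cy': 205.78829078059348, 'rvec': array([ 2.13792986, -2.14949081,  0.17710392]), 'tvec': array([-0.04891839,  0.53863098,  1.44387557])}
side {'fx': 380.5380207068904, 'fy': 380.5380207068904, 'cx': 328.22547808388214, 'cy': 202.75306836398096, 'rvec': array([ 0.45170119, -2.55742089,  1.44897792]), 'tvec': array([0.44865219, 0.2593084 , 0.98757098])}
{'clock': 0.1, 'joints': array([ 1.08288569,  0.47770671,  0.02238463,  1.55635652, -0.01149257,
        1.10931113, -0.08311788]), 'qvel': array([ 0.00073482, -0.00199563,  0.0002629 , -0.00158582,  0.00136142,
        0.00081434,  0.00048577]), 'tau': array([ 3.55547956e-03, -5.97758853e+01,  1.61294281e+00, -2.81954759e+01,
        1.26905070e-02,  5.05031276e-03,  3.21856044e-05]), 'tcp_pos': array([ 0.25014506, -0.62666609,  0.40382905]), 'orientation': array([-3.08356197e+00, -5.92676433e-01,  7.12858860e-04]), 'contact_force': array([-0.56484002,  0.07476481, -0.44262622]), 'moment': array([0.02611623, 0.0289797 , 0.00501758]), 'gripper_force': 0.0, 'grip_width': 0.0854552666946984}
```

View pics/top0.png

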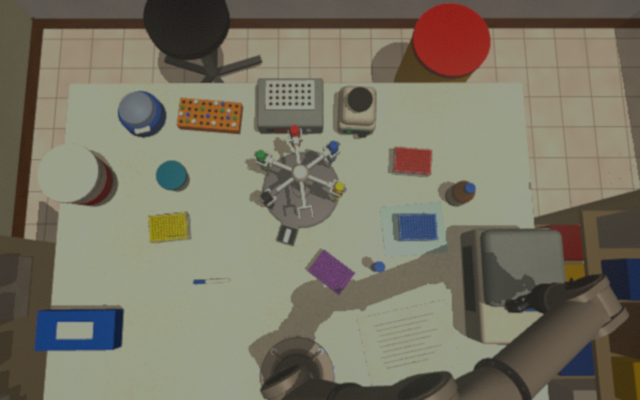

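View pics/side0.png

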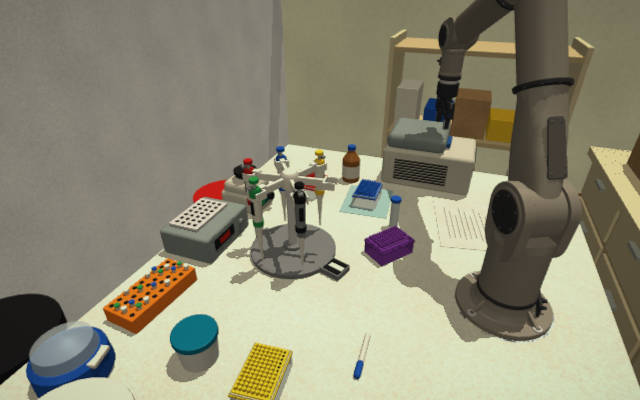

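The top view shows a blue tip box at (417,227) on the mat. Could be taken for it: the purple box (331,271), the red box (412,161), the yellow box (168,227) and the red-dotted orange rack (210,114). For the pipette I want the blue button at (333,147), not the other blue caps (378,267) and (469,188). The index mark is near (288,236), and the empty cradle points down at (304,211).

```bash
cat > h.py <<'E'
import numpy as np, cv2
from bench import r
def ray(n,px,z,c=None):
    c=c or r.calibration(n); K=np.array([[c['fx'],0,c['cx']],[0,c['fy'],c['cy']],[0,0,1]])
    R=cv2.Rodrigues(c['rvec'])[0]; o=-R.T@c['tvec']; d=R.T@np.linalg.inv(K)@np.array([*px,1.])
    return o+d*(z-o[2])/d[2]
def blobs(im,lo,hi,box,amin=15):
    x0,y0,x1,y1=box; h=cv2.cvtColor(im[y0:y1,x0:x1],cv2.COLOR_RGB2HSV)
    n,l,s,c=cv2.connectedComponentsWithStats(cv2.inRange(h,lo,hi))
    return [(round(c[i][0]+x0,1),round(c[i][1]+y0,1),int(s[i,4])) for i in range(1,n) if s[i,4]>=amin]
E
python3 - <<'E'
from h import *
im=cv2.imread("pics/top0.png")[:,:,::-1].copy()
B=(240,120,365,255)
for n,lo,hi in (("blue",(100,120,60),(125,255,255)),("red",(0,150,80),(6,255,255)),("yel",(22,140,100),(32,255,255)),("grn",(45,120,50),(85,255,255)),("dark",(0,0,0),(180,255,45))):
    for b in blobs(im,lo,hi,B,8): print(n,b,[ray("top",b[:2],z).round(3) for z in (.295,.021)])
print("hub",ray("top",(300.5,173),.274))
for p in ((417,227),(331,271),(378,267)): print(ray("top",p,.06))
cr=cv2.resize(im[120:255,240:450],None,fx=3.8,fy=3.8,interpolation=cv2.INTER_CUBIC); cv2.imwrite("pics/c.png",cr[:,:,::-1])
E
```

```text
blue (np.float64(333.3), np.float64(146.0), 55) [array([ 0.666, -0.109,  0.295]), array([ 0.747, -0.125,  0.021])]
red (np.float64(294.2), np.float64(130.4), 77) [array([ 0.712, -0.001,  0.295]), array([0.803, 0.008, 0.021])]
yel (np.float64(338.7), np.float64(187.2), 69) [array([ 0.55 , -0.122,  0.295]), array([ 0.604, -0.141,  0.021])]
grn (np.float64(260.2), np.float64(154.2), 40) [array([0.644, 0.093, 0.295]), array([0.719, 0.123, 0.021])]
hub [ 0.5947575  -0.01757655  0.274     ]
[ 0.46473782 -0.38911421  0.06      ]
[ 0.32594479 -0.10996951  0.06      ]
[ 0.33764593 -0.25955066  0.06      ]
```

View pics/c.png

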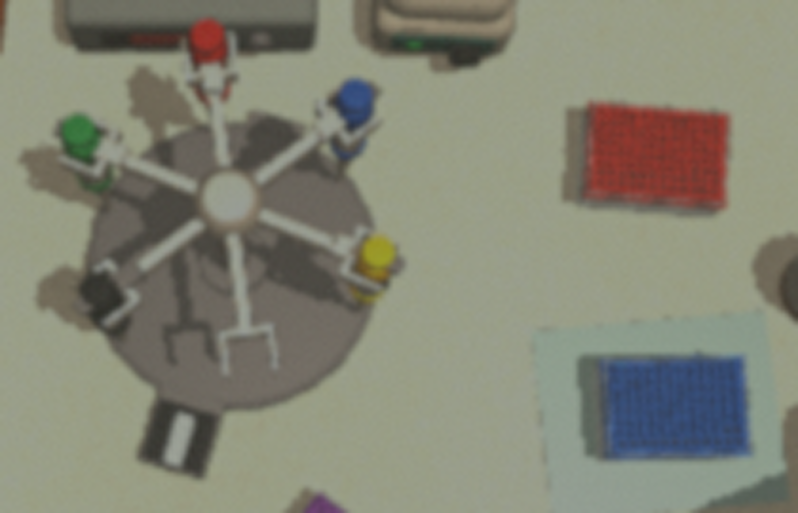

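The crop confirms that the box on the mat is the blue one. The blue pipette's button is at crop (357,98), and the white index mark at crop (179,440), which is (287.1,235.8) in the full picture. I'll now work out the angles.

```bash
cat >> h.py <<'E'
from scipy.spatial.transform import Rotation as Ro
A=np.array([.597,-.0145])
def to(th,rad,z,head=None):
    o=r.get_obs(); R=Ro.from_rotvec(o['orientation']).as_matrix(); t=np.radians(th)
    p=np.array([*(A+rad*np.array([np.cos(t),np.sin(t)])),z]); d=R.T@(p-o['tcp_pos'])
    x=np.degrees(np.arctan2(R[1,0],R[0,0])); hd=th+180 if head is None else head
    roll=-((hd-x+180)%360-180); print(th,"shift",d.round(4),"roll",np.radians(roll).round(3))
E
python3 - <<'E'
from h import *
m=ray("top",(287.1,235.8),.021); d=m[:2]-A; print(m,np.linalg.norm(d),np.degrees(np.arctan2(*d[::-1])))
for n,p in (("b",(.666,-.109)),("r",(.712,-.001)),("y",(.55,-.122)),("g",(.644,.093))):
    e=np.array(p)-A; print(n,np.linalg.norm(e),np.degrees(np.arctan2(e[1],e[0])))
to(-23,.06,.53)
E
```

```text
[0.44207149 0.03132219 0.021     ] 0.16156273498008097 163.52371000336785
b 0.1170096149895384 -53.86462338841078
r 0.11578968002373959 6.6953827769048555
y 0.11732540219406876 -113.61539633036986
g 0.1173254021940688 66.3846036696301
-23 shift [ 0.5917 -0.3979 -0.1256] roll -2.36
```

Request:
carry_out --pt "0 0 -0.05 0 0" --pt "0 0 -0.1 0 0" --pt "0.04 -0.03 -0.126 -0.15 0" --pt "0.08 -0.054 -0.126 -0.3 0" --pt "0.12 -0.08 -0.126 -0.45 0" --pt "0.16 -0.108 -0.126 -0.6 0" --pt "0.2 -0.135 -0.126 -0.75 0" --pt "0.24 -0.162 -0.126 -0.9 0" --force 20

```text
clock: 0.9
tcp_pos: [0.4137, -0.3856, 0.5305]
orientation: [-2.514, -1.883, 0.001]
contact_force: [0.9, -0.0, 0.5]
grip_width: -0.0001
gripper_force: 0.0
```

```bash
python3 -c "
from h import *
to(-23,.06,.53); print(r.get_obs()['joints'].round(2))"
```

```text
-23 shift [4.007e-01 1.312e-01 4.000e-04] roll -1.454
[ 0.85  0.22 -0.25  1.64  0.05  1.29  0.3 ]
```

Request:
carry_out --pt "0.04 0.013 0 -0.14 0" --pt "0.08 0.026 0 -0.28 0" --pt "0.12 0.039 0 -0.42 0" --pt "0.16 0.052 0 -0.56 0" --pt "0.2 0.065 0 -0.7 0" --pt "0.24 0.079 0 -0.84 0" --pt "0.28 0.092 0 -0.98 0" --pt "0.32 0.105 0 -1.12 0"

```text
clock: 1.7
tcp_pos: [0.6061, -0.1097, 0.5304]
orientation: [-1.131, -2.931, 0.001]
contact_force: [-0.1, -0.6, -0.6]
grip_width: -0.0001
gripper_force: 0.0
```

```bash
python3 -c "
from h import *
to(-23,.06,.53); print(r.get_obs()['joints'].round(2))"
```

```text
-23 shift [0.014  0.0842 0.0003] roll -0.335
[ 0.5   0.35 -0.56  1.51  0.19  1.34  0.76]
```

Request:
carry_out --pt "0.004 0.025 0 -0.12 0" --pt "0.009 0.05 0 -0.24 0" --pt "0.012 0.07 0 -0.335 0" --pt "0.014 0.084 0 -0.335 0" --pt "0.014 0.084 0 -0.335 0" --pt "0.014 0.084 0 -0.335 0" --pt "0.014 0.084 0 -0.335 0" --pt "0.014 0.084 0 -0.335 0"

```text
clock: 2.5
tcp_pos: [0.6516, -0.0409, 0.5308]
orientation: [0.638, 3.076, -0.001]
contact_force: [1.2, 0.1, -0.5]
grip_width: -0.0004
gripper_force: 0.0
```

```bash
python3 -c "
from h import *
to(-23,.06,.42); print(r.get_obs()['joints'].round(2))
cv2.imwrite('pics/w1.png',r.grab_frame('wrist')[:,:,::-1])
c=r.grab_frame('top')[90:260,210:400,::-1]; cv2.imwrite('pics/t1.png',cv2.resize(c,None,fx=3.4,fy=3.4))"
```

```text
-23 shift [0.0007 0.0031 0.1108] roll -0.008
[ 0.41  0.43 -0.63  1.41  0.25  1.38  0.93]
```

View pics/w1.png

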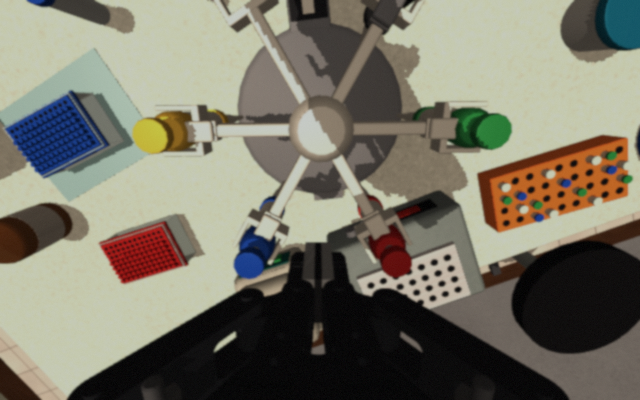

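The wrist view shows the closed fingertips at about (315,245), midway between the blue arm (250,240) and the red arm (390,240) with clear space below. Going down.

Request:
carry_out --pt "0 0.003 0.02 0 0" --pt "0 0.003 0.045 0 0" --pt "0 0.003 0.07 0 0" --pt "0 0.003 0.09 0 0" --pt "0 0.003 0.103 0 0" --pt "0 0.003 0.11 0 0" --pt "0 0.003 0.11 0 0" --pt "0 0.003 0.11 0 0"

```text
clock: 3.4
tcp_pos: [0.6534, -0.0369, 0.4217]
orientation: [0.635, 3.075, 0.001]
contact_force: [-0.0, -0.5, 0.3]
grip_width: -0.0001
gripper_force: 0.0
```

```bash
python3 -c "
from h import *
for t in range(-26,-72,-3): to(t,.06,.42)"
```

```text
-26 shift [ 0.0007 -0.0046  0.0017] roll 0.047
-29 shift [ 0.0009 -0.0077  0.0017] roll 0.099
-32 shift [ 0.0013 -0.0109  0.0017] roll 0.152
-35 shift [ 0.0019 -0.0139  0.0017] roll 0.204
-38 shift [ 0.0026 -0.017   0.0017] roll 0.256
-41 shift [ 0.0035 -0.02    0.0017] roll 0.309
-44 shift [ 0.0045 -0.023   0.0017] roll 0.361
-47 shift [ 0.0057 -0.0259  0.0017] roll 0.413
-50 shift [ 0.007  -0.0287  0.0017] roll 0.466
-53 shift [ 0.0085 -0.0315  0.0017] roll 0.518
-56 shift [ 0.0101 -0.0342  0.0017] roll 0.57
-59 shift [ 0.0119 -0.0368  0.0017] roll 0.623
-62 shift [ 0.0138 -0.0393  0.0017] roll 0.675
-65 shift [ 0.0158 -0.0417  0.0016] roll 0.728
-68 shift [ 0.018  -0.044   0.0016] roll 0.78
-71 shift [ 0.0202 -0.0462  0.0016] roll 0.832
```

Request:
carry_out --pt "0.001 -0.005 0 0.05 0" --pt "0.001 -0.008 0 0.1 0" --pt "0.001 -0.011 0 0.15 0" --pt "0.002 -0.014 0 0.2 0" --pt "0.0025 -0.017 0 0.255 0" --pt "0.0035 -0.02 0 0.31 0" --pt "0.0045 -0.023 0 0.36 0" --pt "0.0055 -0.026 0 0.41 0"

```text
clock: 4.2
tcp_pos: [0.6385, -0.058, 0.4225]
orientation: [1.248, 2.879, 0.004]
contact_force: [2.3, 1.4, -0.7]
grip_width: -0.0
gripper_force: 1.2
```

```bash
python3 -c "
from h import *
im=r.grab_frame('top')
print(blobs(im,(100,120,60),(125,255,255),(240,100,380,255),8),blobs(im,(22,140,100),(32,255,255),(240,120,365,255),8),blobs(im,(45,120,50),(85,255,255),(240,120,365,255),8))
for t in range(-47,-92,-5): to(t,.06,.42)"
```

```text
[] [] [(np.float64(264.7), np.float64(147.2), 45)]
-47 shift [ 0.0003 -0.0001  0.0025] roll -0.001
-52 shift [ 0.0005 -0.0054  0.0024] roll 0.086
-57 shift [ 0.0012 -0.0106  0.0024] roll 0.174
-62 shift [ 0.0023 -0.0157  0.0024] roll 0.261
-67 shift [ 0.0039 -0.0207  0.0024] roll 0.348
-72 shift [ 0.0059 -0.0255  0.0024] roll 0.435
-77 shift [ 0.0083 -0.0301  0.0023] roll 0.523
-82 shift [ 0.0111 -0.0346  0.0023] roll 0.61
-87 shift [ 0.0143 -0.0387  0.0023] roll 0.697
```

Contact was gentle at about 2.7 N, and the wheel is turning. The same pattern repeats in the tool frame.

Request:
carry_out --pt "0.0005 -0.005 0.001 0.087 0" --pt "0.001 -0.0105 0.002 0.174 0" --pt "0.0025 -0.0155 0.002 0.26 0" --pt "0.004 -0.0205 0.002 0.35 0" --pt "0.006 -0.0255 0.002 0.435 0" --pt "0.0085 -0.03 0.002 0.523 0" --pt "0.011 -0.0345 0.002 0.61 0" --pt "0.0145 -0.0385 0.002 0.7 0"

```text
clock: 5.05
tcp_pos: [0.6008, -0.0743, 0.4209]
orientation: [2.161, 2.275, 0.006]
contact_force: [3.6, -2.2, 2.6]
grip_width: 0.0003
gripper_force: 1.6
```

```bash
cat >> h.py <<'E'
def wheel():
    im=r.grab_frame('top')
    for n,lo,hi in (("blue",(100,120,60),(125,255,255)),("red",(0,150,80),(6,255,255)),("yel",(22,140,100),(32,255,255)),("grn",(45,120,50),(85,255,255))):
        for b in blobs(im,lo,hi,(240,110,365,235),12):
            e=ray("top",b[:2],.295)[:2]-A; print(n,b[2],np.linalg.norm(e).round(3),np.degrees(np.arctan2(e[1],e[0])).round(1))
E
python3 -c "
from h import *
wheel()
print(r.get_obs()['joints'].round(2))
for t in (-87,-107,-127): to(t,.06,.42)"
```

```text
yel 27 0.119 -162.0
grn 52 0.117 13.9
[ 0.33  0.38 -0.4   1.69  0.16  1.1  -0.07]
-87 shift [-0.0001  0.0002  0.0007] roll -0.005
-107 shift [ 0.0034 -0.0203  0.0007] roll 0.344
-127 shift [ 0.0137 -0.0384  0.0006] roll 0.693
```

Request:
carry_out --pt "0.0005 -0.005 0 0.087 0" --pt "0.001 -0.0105 0 0.174 0" --pt "0.0025 -0.0155 0 0.26 0" --pt "0.004 -0.0205 0 0.35 0" --pt "0.006 -0.0255 0 0.435 0" --pt "0.0085 -0.03 0 0.523 0" --pt "0.011 -0.0345 0 0.61 0" --pt "0.014 -0.0385 0 0.695 0"

```text
clock: 5.9
tcp_pos: [0.5615, -0.0627, 0.4203]
orientation: [2.807, 1.406, 0.006]
contact_force: [2.7, -0.6, 0.8]
grip_width: 0.0002
gripper_force: 1.4
```

```bash
python3 -c "
from h import *
wheel()
print(r.get_obs()['joints'].round(2))
for t in (-127,-147,-167): to(t,.06,.42)"
```

```text
grn 32 0.121 -25.4
[ 0.24  0.3  -0.29  1.79  0.1   1.06 -0.73]
-127 shift [-0.0003  0.0003  0.0002] roll 0.0
-147 shift [ 0.0033 -0.0202  0.0001] roll 0.349
-167 shift [ 0.0138 -0.0382  0.0001] roll 0.698
```

Request:
carry_out --pt "0.0005 -0.005 0 0.087 0" --pt "0.001 -0.0105 0 0.174 0" --pt "0.0025 -0.0155 0 0.26 0" --pt "0.004 -0.0205 0 0.35 0" --pt "0.006 -0.0255 0 0.435 0" --pt "0.0085 -0.03 0 0.523 0" --pt "0.011 -0.0345 0 0.61 0" --pt "0.014 -0.038 0 0.695 0"

```text
clock: 6.75
tcp_pos: [0.5389, -0.0292, 0.4196]
orientation: [3.119, 0.367, 0.002]
contact_force: [0.8, -1.8, 1.8]
grip_width: 0.0002
gripper_force: 1.4
```

```bash
python3 -c "
from h import *
wheel()
c=r.grab_frame('top')[100:260,220:380,::-1]; cv2.imwrite('pics/t2.png',cv2.resize(c,None,fx=3.5,fy=3.5))
cv2.imwrite('pics/w2.png',r.grab_frame('wrist')[:,:,::-1])
for t in range(-167,-181,-2): to(t,.06,.42)"
```

```text
red 60 0.117 -125.8
yel 58 0.119 115.1
grn 38 0.119 -64.8
-167 shift [ 0.     -0.0002 -0.0009] roll 0.013
-169 shift [ 0.0001 -0.0023 -0.0009] roll 0.048
-171 shift [ 0.0002 -0.0044 -0.0009] roll 0.083
-173 shift [ 0.0004 -0.0064 -0.0009] roll 0.118
-175 shift [ 0.0007 -0.0085 -0.0009] roll 0.153
-177 shift [ 0.0011 -0.0106 -0.0009] roll 0.187
-179 shift [ 0.0015 -0.0126 -0.0009] roll 0.222
```

View pics/w2.png

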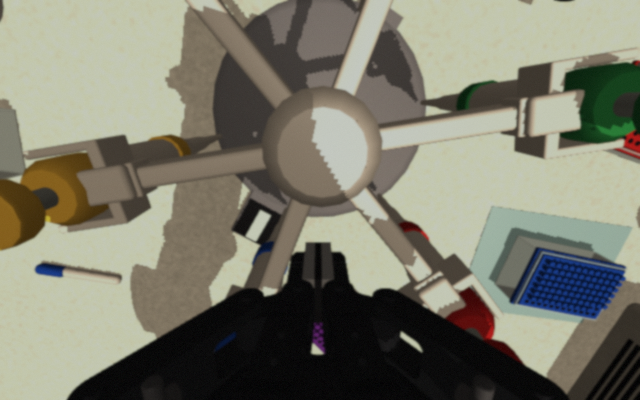

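The fingertip at (315,250) is pushing the blue arm, and the mark is at (258,222). By the buttons blue stands at about 174.9°, so 11.4° remain.

Request:
carry_out --pt "0 -0.0025 0 0.05 0" --pt "0.0002 -0.005 0 0.09 0" --pt "0.0004 -0.007 0 0.13 0" --pt "0.0008 -0.009 0 0.16 0" --pt "0.001 -0.0105 0 0.185 0" --pt "0.0012 -0.0115 0 0.2 0" --pt "0.0014 -0.012 0 0.21 0" --pt "0.0014 -0.012 0 0.21 0"

```text
clock: 7.7
tcp_pos: [0.5371, -0.0165, 0.4187]
orientation: [-3.141, -0.04, 0.0]
contact_force: [-1.3, -1.8, 2.1]
grip_width: 0.0003
gripper_force: 1.0
```

```bash
python3 -c "
from h import *
wheel()"
```

```text
red 61 0.118 -137.8
yel 27 0.122 101.2
grn 37 0.119 -77.2
```

Blue is at about 162.5° against 163.5°, well inside the ±10°. I'll back off and go up.

Request:
carry_out --pt "0 0.003 0 0 0" --pt "0 0.006 0 0 0" --pt "0 0.008 0 0 0" --pt "0 0.008 -0.02 0 0" --pt "0 0.008 -0.05 0 0" --pt "0 0.008 -0.08 0 0" --pt "0 0.008 -0.11 0 0" --pt "0 0.008 -0.13 0 0"

```text
clock: 8.55
tcp_pos: [0.5374, -0.0245, 0.5511]
orientation: [-3.141, -0.039, -0.004]
contact_force: [-0.3, 1.0, -0.3]
grip_width: 0.0005
gripper_force: 0.0
```

Request:
carry_out --pt "-0.01 0.04 -0.02 0 0" --pt "-0.01 0.08 -0.02 0 0" --pt "-0.01 0.12 -0.02 0 0" --pt "-0.01 0.16 -0.02 0 0" --pt "-0.01 0.2 -0.02 0 0" --pt "-0.01 0.22 -0.02 0 0" --pt "-0.01 0.22 -0.02 0 0" --pt "-0.01 0.22 -0.02 0 0"

```text
clock: 9.35
tcp_pos: [0.5328, -0.2446, 0.5684]
orientation: [-3.141, -0.038, 0.0]
contact_force: [-0.1, 0.7, -1.0]
grip_width: 0.0
gripper_force: 0.0
```

```bash
python3 -c "
from h import *
wheel()
c=r.grab_frame('top')[100:260,220:440,::-1]; cv2.imwrite('pics/t3.png',cv2.resize(c,None,fx=3.5,fy=3.5,interpolation=cv2.INTER_CUBIC))"
```

```text
blue 57 0.117 163.1
red 23 0.116 -137.2
yel 77 0.116 103.7
```

View pics/t3.png

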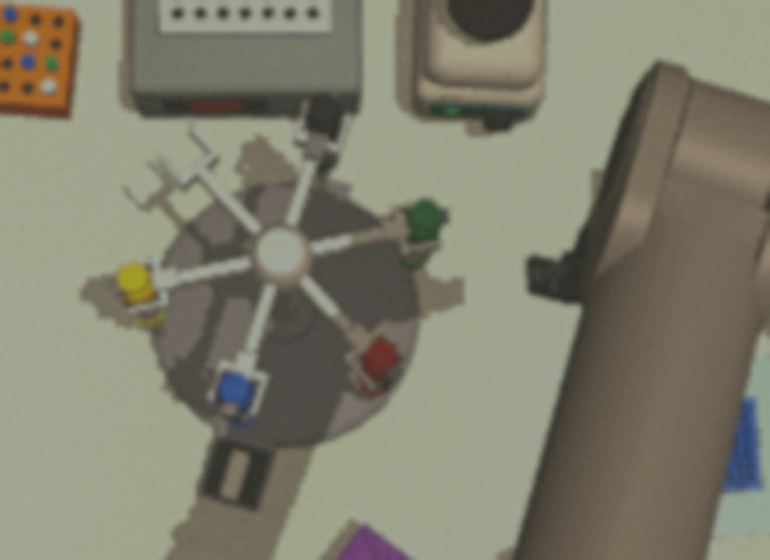

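Blue (235,390) lines up with the mark (236,473), and the mark has not moved: it is at (287.4,235.1) in the full picture. Handing in.

```bash
python3 -c "
from bench import r
print(r.hand_in())"
```

```text
the job is handed in; nothing more can be done
None
```

The job is handed in: the tips on the mat were blue, and the blue pipette now hangs over the index mark, 0.4° off its centre line as measured from the top camera; the hand-in returned no verdict.

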